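# Close the knurled bayonet cap of a setting press and hold it home

## Robot

A 6-joint arm with a two-finger parallel gripper is mounted at the origin on the work surface. World frame = base frame: x ahead of the robot, y to its left, z up, the work surface at z = 0. Lengths are in m, angles in rad, forces in N, time in s.
With the tool pointing down it reaches from about 0.25 to 0.85 m from the base axis. Payload 12.5 kg.
Tool frame: the origin (TCP) lies at the very end of the fingers, on their centre line; the grasp point (between the pads) lies 19 mm behind it; z points along the fingers, y is the line along which they close (so a half turn about z gives the same grasp; the last joint's range is limited). The gripper opens to 93 mm and grips with 3 to 60 N. Pads are 15 mm wide; open, the fingers measure 128 mm over their backs; the gripper's body (75 mm by 188 mm) begins 65 mm behind the grasp point.
Start: joints at [-1.193, 0.351, 1.652, -0, 1.139, -0.085], TCP at [0.246, -0.492, 0.219] pointing down, gripper open.
Joint ranges: [-2.75, 2.75], [-0.79, 2.1], [0.01, 2.65], [-1.57, 4.71], [0.07, 3.14], [-2.87, 2.87]. Speed limits (rad/s): [2.22, 2.22, 2.79, 3.14, 3.14, 3.14].

## Interface

Orientations are given as a unit quaternion [w, x, y, z].
In Python, from rig import bot gives the robot as it stands.
- The arm moves only by the tool apply_moves, never from a script. Its arguments are lists of equal length, an entry for each row: "delta_pos": the shift along the tool's x, y, z in cm, a list of three; "angular": the turn, a rotation vector about the tool's x, y, z in rad, a list of three; "jaw": the opening, from -1 (shut) to 1 (fully open). A call has exactly 8 rows; each row shifts and turns the commanded pose from where the row before left it, along the tool's axes as they then stand; what a row does not reach is not made up. A row lasts 1/10 s, in which the tool goes at most 50 mm and 8.59 degrees, less where a joint would pass 70% of its speed; a pose out of reach is approached as far as the arm can. A call with a gripper value outside its range is refused whole. The fingers move at their own pace and stop on an object; the grip force is fixed at half the most. Time passes only in rows, so rows that do not move let the fingers close, or fill a call up. It gives the time, the measured TCP pose, the force, the opening and the grip force at its end, in the units of the state.
- bot.observe(): the state, without advancing time (a new reading comes with each control period).
- bot.capture(name): name is "scene" or "top" or "wrist"; returns the picture (384x512x3 uint8, red, green, blue); there is no depth.
- bot.calibration(name): a dict with "fovy" (degrees; the focal length in pixels is half the picture's height over the tangent of half this angle, whatever the lens; pixels are square), "cx", "cy" (the principal point, pixels), "eye" and "attitude" of the camera in the world. Camera axes: x right, y up, looking along -z (the intrinsics and any distortion apply to the point x, -y, -z); pixel columns grow to the right and rows downward; lengths in m; the calibration is good to about 2 mm. The wrist camera is an equidistant fisheye: a pixel r from the principal point sees the ray r / f radians off the axis. A picture is of the moment at which its call begins: read the wrist's pose just before it. calibration takes no time and is no camera call; for the wrist camera it gives the pose at the moment of the call.
- bot.finish_job(): hands the job in; it is judged then, once.
Trained networks look in the newest picture that a camera, given by its name, has taken for a name from the list of things; names that differ only in an ending like _2 or _b are one class to them, and where a whole thing is asked for, a point or a joint stands for the part that bears it (a point fixed in the world has none). Each returns a list of dicts, best first, with "conf" (0 to 1); they miss things now and then, are a little off and sometimes report something else, mostly with a low value. They report only what shows in the picture. A call takes as long as a camera call. They do not tell look-alikes from the thing itself.
- bot.boxes_of(query, camera): "bbox" ([centre column, centre row, width, height] in pixels, round what is visible of it).
- bot.outline_of(query, camera): "mask" (384x512 bool, what is visible of it) and "bbox" ([centre column, centre row, width, height] in pixels, round what is visible of it).
- bot.pinpoint(query, camera): "xy" ([column, row] in pixels: a listed point, or the origin of a listed thing).
The state is a dict: "time": time; "joints": joint angles; "dq": joint speeds; "joint_torque": joint torques, N m; "tcp_pos": TCP position; "ee_rot": TCP orientation; "force": force on the tool from outside, world axes, zero at the start; "torque": the same for the moment, N m; "grip_width": opening from 0.0 (shut) to 1.0 (fully open); "grip_force": force on a finger pad.
Only numpy, scipy, OpenCV 4.12 (cv2) and the standard library are available. Lean on these libraries where they do the work, as an engineer would, in place of code of your own. Each camera call takes 0.05 s, during which the arm holds its last target. There are 200 camera calls.

## Task

Swing the loupe about a quarter turn aside, to either side, clear of the small setting press. Then turn the knurled cap on the press until the keyways hidden inside it drop over the pins, push it down fully home against the spring, and finish while still holding it pushed home with the gripper: do not let go. Leave the loupe swung aside and do not disturb the jar, the bottle or the dish.

Things in the scene. Friction and masses are not known exactly. Their poses are not given: they have to be found in the camera images.
- press: Setting press, fixed: dark steel base 110 x 110 x 24 mm with a raised round rim (outer dia 74, inner 62, top 38 mm above the bench) the cap sinks into. Origin: centre of underside, on the cap's axis; z up. Hidden inside: a sprung anvil and three upright 5 mm pins, 120 deg apart on a 40 mm circle, at an unknown angle not tied to the press's yaw.
- cap: Knurled aluminium cap, loose, closed on top, in the press: 55 to 57 mm diameter, 54 mm high, about 0.22 kg, gripped from above across its diameter. Origin: centre of its lower edge, z up. Inside is a ledge with three keyways, at its -x axis and 120 deg either side, about 2 mm wider than the pins on each side (0.1 rad of play each way).
- cap_top (a point): Centre of the cap's top. 90 mm above the bench at the start, the ledge resting on the pins. The cap must be turned 26 to 95 deg, either way, until keyways meet pins; then it moves 6 mm down freely, and 6 mm more against the anvil's spring until its lower edge sits on the base (top at 78 mm, origin at 24 mm). If let go it springs back 5 to 6 mm.
- anvil (a joint): How far the hidden sprung anvil is pressed down, m: 0 free, about 0.006 with the cap fully home. The spring takes 5 N to start and 9 N at home.
- loupe (a joint): Angle of the loupe's swing arm about its upright stand, rad: 0 when the arm points along the stand's -x direction (towards the press), positive counter-clockwise from above; stops at -1.9 and 1.9. It stays where it is left (friction about 0.12 N m).
- loupe_knob (a point): Centre of the top of the loupe's knob: an upright steel pin 14 mm in diameter and 38 mm tall on the loupe's outer end, its top 166 mm above the bench, 158 mm from the hinge axis. Pinch it from above to swing the loupe.
- loupe_lens (a point): Centre of the loupe's round lens: frame 72 mm in outer diameter and 10 mm thick, middle 123 mm above the bench, 115 mm from the hinge axis. At the start it hangs over the cap.
- loupe_hinge (a point): On the loupe's vertical hinge axis, 118 mm above the bench, on top of a thin fixed stand with a round foot 68 mm in diameter, about 120 mm from the press's axis; the hub reaches 134 mm above the bench.
- jar: Bystander: small glass jar, 44 mm diameter, 55 mm tall; origin under its centre.
- bottle: Bystander: small clear bottle, 30 mm diameter, 65 mm tall; origin under its centre.
- dish: Bystander: small white ceramic bowl, 70 mm diameter, 25 mm tall; origin under its centre.
Not all that is in view belongs to the job. Of the things shaped like the part that bears loupe, the black one is meant.

How it is judged:
On the way, in this order (a step that is already met when the one before it is completed fails the run):
1. the loupe is swung aside while the cap still stands on the pins ((value of joint loupe above 1 rad or value of joint loupe below -1 rad) and z of cap in the frame of press above 0.0335 m), for 0.1 s.
2. the cap has been turned so that it drops over the pins (z of cap in the frame of press below 0.0322 m and horizontal distance between cap and press below 0.005 m), for 0.1 s.
3. the cap is fully home against the spring (z of cap in the frame of press below 0.0262 m and value of joint anvil above 0.0035 m and horizontal distance between cap and press below 0.005 m and angle between cap's own z axis and vertical below 0.08 rad), for 0.2 s.
At the end, for the whole second after the job is handed in: Cap fully home (lower edge within 2.2 mm of the base, anvil pressed 3.5 mm or more), within 5 mm of the axis, upright within 0.08 rad, still, and held by the fingers (over 2 N); loupe 1.0 rad or more aside; jar, bottle and dish within 30 mm of where they stood (all of step 3 and contact force between the fingers and cap above 2 N and (value of joint loupe above 1 rad or value of joint loupe below -1 rad) and linear speed of cap below 0.02 m/s and distance of each of jar, bottle, dish from where it was at the start of the episode below 0.03 m); the arm keeps its last pose, push and grip.
It fails at once if the jar is knocked or tipped (distance of jar from where it was at the start of the episode above 0.03 m or angle between jar's own z axis and vertical above 0.5 rad).
It fails at once if the bottle is knocked or tipped (distance of bottle from where it was at the start of the episode above 0.03 m or angle between bottle's own z axis and vertical above 0.5 rad).
It fails at once if the dish is knocked or tipped (distance of dish from where it was at the start of the episode above 0.03 m or angle between dish's own z axis and vertical above 0.5 rad).
It also fails if it takes over 58 s, if anything falls off the work surface, if the arm or the gripper's body presses on something with over 40 N, if the wrist force passes 120 N, or if a joint passes its speed limit or range.

## Working session

There is one attempt and no reset: what is moved stays moved. The work goes in short steps, Python scripts to look and compute and a tool call to move; the robot and the scene stay as the last step left them, time stands still between calls to the robot, and variables do not carry over. Pictures are saved under pics/ and viewed, at most 10 in all, crops included, and the job is handed in when it is done.

Besides the shell and the picture viewer there is one more tool, called as name(argument=value, ...), one argument or row to a line, values as JSON. apply_moves: Moves the arm, as the interface text tells. Its arguments: {"type":"object","properties":{"delta_pos":{"type":"array","items":{"type":"array","items":{"type":"number"}}},"angular":{"type":"array","items":{"type":"array","items":{"type":"number"}}},"jaw":{"type":"array","items":{"type":"number"}}},"required":["delta_pos","angular","jaw"]}

```bash
mkdir -p pics
cat > h.py <<'E'
import numpy as np, cv2
from rig import bot
from scipy.spatial.transform import Rotation as R
def ray(cam,uv,cal=None):
    c=cal or bot.calibration(cam); f=192/np.tan(np.radians(c["fovy"])/2)
    x,y=(uv[0]-c["cx"])/f,(uv[1]-c["cy"])/f
    if cam=="wrist":
        r=np.hypot(x,y); s=np.sinc(r/np.pi); d=np.array([x*s,-y*s,-np.cos(r)])
    else: d=np.array([x,-y,-1])
    q=np.array(c["attitude"],float)
    m=R.from_quat(np.r_[q[1:],q[0]]) if q.size==4 else R.from_matrix(q)
    return np.array(c["eye"]),m.apply(d)
def atz(cam,uv,z):
    e,d=ray(cam,uv); return e+d*(z-e[2])/d[2]
E
python3 - <<'E'
from h import *
im={}
for c in("scene","top"):
    im[c]=bot.capture(c); print(c,bot.calibration(c))
    cv2.imwrite(f"pics/{c}0.png",im[c][:,:,::-1])
Z=dict(cap_top=.09,loupe_knob=.166,loupe_lens=.123,loupe_hinge=.118,press=0,jar=0,bottle=0,dish=0)
for q,z in Z.items():
    for c in("scene","top"):
        print(q,c,[(np.round(d["xy"]),round(d["conf"],2),atz(c,d["xy"],z).round(3)) for d in bot.pinpoint(q,c)[:3]])
print(bot.observe())
E
```

```text
scene {'fovy': 53.24165463852942, 'cx': 255.07253866386878, 'cy': 190.8782654671098, 'eye': array([0.83377982, 0.54029229, 0.52311165]), 'attitude': array([0.21489403, 0.11811664, 0.45093267, 0.85821253])}
top {'fovy': 43.11406671182527, 'cx': 250.57883491791566, 'cy': 192.6040897353164, 'eye': array([0.3243067 , 0.00281882, 1.17524826]), 'attitude': array([ 0.7395187 ,  0.07697387, -0.06635162, -0.6654206 ])}
cap_top scene [(array([296., 224.]), 0.79, array([0.516, 0.113, 0.09 ]))]
cap_top top [(array([214., 200.]), 0.67, array([0.522, 0.111, 0.09 ])), (array([212., 204.]), 0.2, array([0.512, 0.115, 0.09 ]))]
loupe_knob scene [(array([473., 177.]), 0.86, array([0.224, 0.224, 0.166])), (array([219., 125.]), 0.77, array([ 0.531, -0.18 ,  0.166])), (array([319., 195.]), 0.72, array([0.496, 0.142, 0.166]))]
loupe_knob top [(array([192., 204.]), 0.95, array([0.493, 0.149, 0.166])), (array([142., 332.]), 0.68, array([0.225, 0.215, 0.166]))]
loupe_lens scene [(array([292., 216.]), 0.97, array([0.534, 0.125, 0.123])), (array([442., 199.]), 0.94, array([0.266, 0.209, 0.123])), (array([199., 
[... 1285 characters left out ...]
9, 'joints': array([-1.19261894e+00,  3.50716098e-01,  1.65178239e+00, -2.02974752e-05,
        1.13908268e+00, -8.46203525e-02]), 'dq': array([-7.30636951e-06,  5.14027982e-05, -6.73936632e-04,  4.37107902e-04,
        1.85759956e-03, -3.07916672e-04]), 'joint_torque': array([ 1.87228012e-03, -4.97226691e+01, -2.85488373e+01,  6.99351076e-02,
        2.20038893e-02, -3.94250810e-05]), 'tcp_pos': array([ 0.24555692, -0.49213802,  0.21863044]), 'ee_rot': array([ 7.03100081e-06,  9.73345558e-01,  2.29343466e-01, -8.27833141e-06]), 'force': array([-0.63394755,  0.03254433,  0.27518056]), 'torque': array([-0.0423695 , -0.01783434,  0.0456598 ]), 'grip_force': 0.0, 'grip_width': 1.00161911613279}
```

View pics/top0.png

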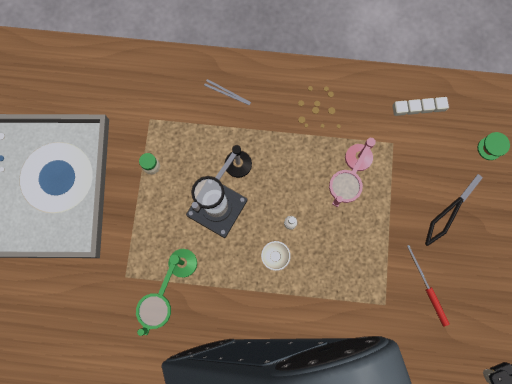

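View pics/scene0.png

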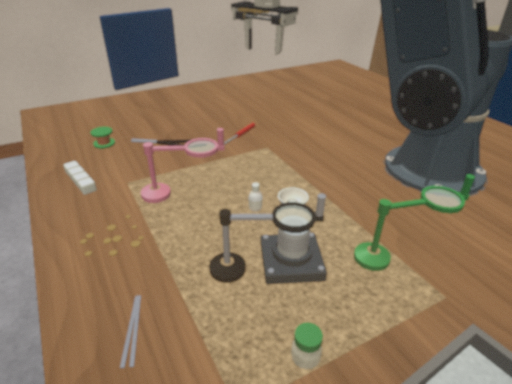

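The top view (hub at about 237,150; lens 208,192; knob 194,207) and the scene view (hub 226,217; knob 320,205) show the black loupe over the press. The green and pink ones are decoys. The bottle is at (291,222), the dish at (275,256) and the jar at (149,162) in the top view. I'll move above the black knob.

apply_moves(
  delta_pos=[
    [3.15,-2.85,-0.15],
    [3.15,-2.85,-0.15],
    [3.15,-2.85,-0.15],
    [3.15,-2.85,-0.15],
    [3.15,-2.85,-0.15],
    [3.15,-2.85,-0.15],
    [3.15,-2.85,-0.15],
    [3.15,-2.85,-0.15],
  ],
  angular=[
    [0,0,0],
    [0,0,0],
    [0,0,0],
    [0,0,0],
    [0,0,0],
    [0,0,0],
    [0,0,0],
    [0,0,0],
  ],
  jaw=[1,1,1,1,1,1,1,1],
)

```text
time: 1.7
tcp_pos: [0.3696, -0.174, 0.2309]
ee_rot: [0.0, 0.973, 0.229, 0.0]
force: [0.4, -0.5, -0.3]
grip_width: 0.998
grip_force: 0.0
```

apply_moves(
  delta_pos=[
    [3.15,-2.85,-0.15],
    [3.15,-2.85,-0.15],
    [3.15,-2.85,-0.15],
    [3.15,-2.85,-0.15],
    [3.15,-2.85,-0.15],
    [3.15,-2.85,-0.15],
    [3.15,-2.85,-0.15],
    [3.15,-2.85,-0.15],
  ],
  angular=[
    [0,0,0],
    [0,0,0],
    [0,0,0],
    [0,0,0],
    [0,0,0],
    [0,0,0],
    [0,0,0],
    [0,0,0],
  ],
  jaw=[1,1,1,1,1,1,1,1],
)

```text
time: 2.5
tcp_pos: [0.4933, 0.1428, 0.2428]
ee_rot: [0.0, 0.973, 0.229, 0.0]
force: [0.4, -0.1, 0.1]
grip_width: 0.997
grip_force: 0.0
```

apply_moves(
  delta_pos=[
    [0,0,0],
    [0,0,0],
    [0,0,0],
    [0,0,0],
    [0,0,0],
    [0,0,0],
    [0,0,0],
    [0,0,0],
  ],
  angular=[
    [0,0,0.12],
    [0,0,0.12],
    [0,0,0.12],
    [0,0,0.12],
    [0,0,0.12],
    [0,0,0.12],
    [0,0,0.12],
    [0,0,0.12],
  ],
  jaw=[1,1,1,1,1,1,1,1],
)

```text
time: 3.3
tcp_pos: [0.4929, 0.1409, 0.2426]
ee_rot: [0.0, 0.969, -0.248, -0.0]
force: [0.1, -0.7, -0.6]
grip_width: 1.0
grip_force: 0.0
```

```bash
cat >> h.py <<'E'
def to(p):
    s=bot.observe(); q=s["ee_rot"]; return R.from_quat(np.r_[q[1:],q[0]]).inv().apply(np.array(p)-s["tcp_pos"])*100
def yang():
    q=bot.observe()["ee_rot"]; y=R.from_quat(np.r_[q[1:],q[0]]).apply([0,1,0]); return np.degrees(np.arctan2(y[1],y[0]))
E
python3 - <<'E'
from h import *
s=bot.observe(); print(s["time"],s["tcp_pos"],yang(),s["joints"])
for c in("wrist","top","scene"):
    im=bot.capture(c)
    if c=="wrist": cv2.imwrite("pics/w1.png",im[:,:,::-1])
    for q,z in dict(cap_top=.09,loupe_knob=.166,loupe_lens=.123,loupe_hinge=.118).items():
        print(q,c,[(np.round(d["xy"]),round(d["conf"],2),atz(c,d["xy"],z).round(4)) for d in bot.pinpoint(q,c)[:3]])
E
```

```text
3.3 [0.49294849 0.14090771 0.2426416 ] -118.77229512110362 [ 1.87611928e-01  2.57593262e-01  1.71772297e+00 -2.47007900e-05
  1.16630956e+00  2.26058926e+00]
cap_top wrist []
loupe_knob wrist [(array([250., 203.]), 0.79, array([0.4917, 0.1444, 0.166 ])), (array([486.,  29.]), 0.56, array([ 0.5383, -0.1547,  0.166 ]))]
loupe_lens wrist [(array([247., 145.]), 0.59, array([0.5327, 0.1253, 0.123 ])), (array([127., 150.]), 0.25, array([0.589 , 0.2355, 0.123 ]))]
loupe_hinge wrist [(array([245.,  28.]), 0.6, array([0.6357, 0.0729, 0.118 ])), (array([128., 148.]), 0.53, array([0.5905, 0.236 , 0.118 ])), (array([252., 202.]), 0.52, array([0.4787, 0.1499, 0.118 ]))]
cap_top top []
loupe_knob top [(array([338., 197.]), 0.79, array([ 0.5404, -0.1564,  0.166 ]))]
loupe_lens top [(array([345., 189.]), 0.8, array([ 0.5691, -0.1764,  0.123 ])), (array([208., 193.]), 0.79, array([0.5291, 0.1236, 0.123 ]))]
loupe_hinge top [(array([371., 147.]), 0.68, array([ 0.6742, -0.2301,  0.118 ])), (array([235., 154.]), 0.67, array([0.6255, 0.0748, 0.118 ]))]
cap_top scene [(array([296., 222.]), 0.9, array([0.5121, 0.1076, 0.09  ])), (array([228., 222.]), 0.22, array([0.6203, 0.0509, 0.09  ]))]
loupe_knob scene [(array([475., 175.]), 0.89, array([0.2144, 0.2202, 0.166 ])), (array([221., 127.]), 0.84, array([ 0.5321, -0.1687,  0.166 ])), (array([319., 198.]), 0.81, array([0.5022, 0.1485, 0.166 ]))]
loupe_lens scene [(array([197., 147.]), 0.92, array([ 0.5861, -0.1803,  0.123 ])), (array([294., 216.]), 0.88, array([0.5313, 0.1252, 0.123 ])), (array([444., 198.]), 0.59, array([0.2603, 0.2069, 0.123 ]))]
loupe_hinge scene [(array([382., 213.]), 0.77, array([0.3869, 0.1826, 0.118 ])), (array([225., 220.]), 0.62, array([0.6363, 0.0751, 0.118 ])), (array([148., 151.]), 0.61, array([ 0.6853, -0.223 ,  0.118 ]))]
```

View pics/w1.png

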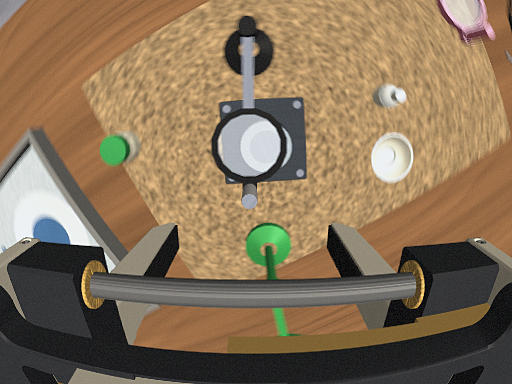

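The wrist view shows the knob top at about (249,202), in line with the hub at (247,25). It triangulates to (0.492,0.144), 0.16 m from the hinge, which agrees with the given size. I'll descend and pinch.

apply_moves(
  delta_pos=[
    [-0.2,-0.3,1.5],
    [0,0,2],
    [0,0,2],
    [0,0,2],
    [0,0,2],
    [0,0,1.4],
    [0,0,0],
    [0,0,0],
  ],
  angular=[
    [0,0,0],
    [0,0,0],
    [0,0,0],
    [0,0,0],
    [0,0,0],
    [0,0,0],
    [0,0,0],
    [0,0,0],
  ],
  jaw=[1,1,1,1,1,1,-1,-1],
)

```text
time: 4.85
tcp_pos: [0.4928, 0.1445, 0.134]
ee_rot: [-0.0, 0.969, -0.246, 0.0]
force: [0.0, 0.7, -0.7]
grip_width: 0.872
grip_force: 0.0
```

apply_moves(
  delta_pos=[
    [0,0,0],
    [0,0,0],
    [0,0,0],
    [0,0,0],
    [0,0,0],
    [0,0,0],
    [0,0,0],
    [0,0,0],
  ],
  angular=[
    [0,0,0],
    [0,0,0],
    [0,0,0],
    [0,0,0],
    [0,0,0],
    [0,0,0],
    [0,0,0],
    [0,0,0],
  ],
  jaw=[-1,-1,-1,-1,-1,-1,-1,-1],
)

```text
time: 5.65
tcp_pos: [0.4926, 0.1445, 0.1336]
ee_rot: [0.0, 0.969, -0.246, -0.0]
force: [-0.2, -0.3, -0.8]
grip_width: 0.191
grip_force: 0.0
```

apply_moves(
  delta_pos=[
    [0,0,0],
    [0,0,0],
    [0,0,0],
    [0.06,0.8,0],
    [0.12,1.58,0],
    [0.12,1.58,0],
    [0.12,1.58,0],
    [0.12,1.58,0],
  ],
  angular=[
    [0,0,0],
    [0,0,0],
    [0,0,0],
    [0,0,-0.05],
    [0,0,-0.1],
    [0,0,-0.1],
    [0,0,-0.1],
    [0,0,-0.1],
  ],
  jaw=[-1,-1,-1,-1,-1,-1,-1,-1],
)

```text
time: 6.45
tcp_pos: [0.4752, 0.0753, 0.1336]
ee_rot: [-0.0, 1.0, -0.021, -0.0]
force: [1.8, 0.5, -2.6]
grip_width: 0.145
grip_force: 30.0
```

apply_moves(
  delta_pos=[
    [0.12,1.58,0],
    [0.12,1.58,0],
    [0.12,1.58,0],
    [0.12,1.58,0],
    [0.12,1.58,0],
    [0.12,1.58,0],
    [0.12,1.58,0],
    [0.12,1.58,0],
  ],
  angular=[
    [0,0,-0.1],
    [0,0,-0.1],
    [0,0,-0.1],
    [0,0,-0.1],
    [0,0,-0.1],
    [0,0,-0.1],
    [0,0,-0.1],
    [0,0,-0.1],
  ],
  jaw=[-1,-1,-1,-1,-1,-1,-1,-1],
)

```text
time: 7.25
tcp_pos: [0.5211, -0.0397, 0.1336]
ee_rot: [-0.0, 0.929, 0.369, -0.0]
force: [-0.1, 1.5, 0.4]
grip_width: 0.145
grip_force: 30.0
```

apply_moves(
  delta_pos=[
    [0.12,1.58,0],
    [0.12,1.58,0],
    [0,0,0],
    [0,0,0],
    [0,0,0],
    [0,0,0],
    [0,0,0],
    [0,0,0],
  ],
  angular=[
    [0,0,-0.1],
    [0,0,-0.1],
    [0,0,0],
    [0,0,0],
    [0,0,0],
    [0,0,0],
    [0,0,0],
    [0,0,0],
  ],
  jaw=[-1,-1,-1,-1,0,0,0,0],
)

```text
time: 8.05
tcp_pos: [0.5454, -0.0588, 0.1337]
ee_rot: [-0.0, 0.889, 0.458, 0.0]
force: [0.2, 0.4, -0.2]
grip_width: 0.435
grip_force: 0.0
```

apply_moves(
  delta_pos=[
    [0,0,-3],
    [0,0,-3.5],
    [0,0,-3.5],
    [2.45,-2.45,0],
    [2.45,-2.45,0],
    [2.45,-2.45,0],
    [2.45,-2.45,0],
    [2.45,-2.45,0],
  ],
  angular=[
    [0,0,0],
    [0,0,0],
    [0,0,0],
    [0,0,0],
    [0,0,0],
    [0,0,0],
    [0,0,0],
    [0,0,0],
  ],
  jaw=[0,0,1,1,1,1,1,1],
)

```text
time: 8.85
tcp_pos: [0.5162, 0.1131, 0.2337]
ee_rot: [-0.0, 0.889, 0.458, 0.0]
force: [0.3, -0.1, -1.0]
grip_width: 0.961
grip_force: 0.0
```

Run:
```python
from h import *
s=bot.observe(); print(s["time"],s["tcp_pos"],yang(),s["joints"])
for c in("wrist","top","scene"):
    im=bot.capture(c)
    if c=="wrist": cv2.imwrite("pics/w2.png",im[:,:,::-1])
    for q,z in dict(cap_top=.09,cap=.036,press=0,loupe_knob=.166).items():
        print(q,c,[(np.round(d["xy"]),round(d["conf"],2),atz(c,d["xy"],z).round(4)) for d in bot.pinpoint(q,c)[:3]])
```

```text
8.85 [0.51615286 0.11309309 0.23370722] -35.43432763673019 [1.27501953e-01 2.95631490e-01 1.68973318e+00 1.68251653e-04
 1.15604301e+00 7.45879850e-01]
cap_top wrist [(array([256., 182.]), 0.94, array([0.5186, 0.1125, 0.09  ]))]
cap wrist [(array([256., 171.]), 0.65, array([0.5197, 0.1115, 0.036 ]))]
press wrist []
loupe_knob wrist []
cap_top top []
cap top []
press top []
loupe_knob top [(array([294., 193.]), 0.74, array([ 0.5405, -0.0628,  0.166 ])), (array([341., 198.]), 0.57, array([ 0.539 , -0.1618,  0.166 ]))]
cap_top scene [(array([295., 224.]), 0.69, array([0.5166, 0.1122, 0.09  ]))]
cap scene [(array([290., 244.]), 0.78, array([0.5179, 0.1039, 0.036 ]))]
press scene [(array([288., 260.]), 0.79, array([0.5214, 0.1052, 0.    ]))]
loupe_knob scene [(array([475., 177.]), 0.93, array([0.2211, 0.2256, 0.166 ])), (array([219., 124.]), 0.84, array([ 0.53  , -0.1809,  0.166 ])), (array([237., 151.]), 0.76, array([ 0.5489, -0.054 ,  0.166 ]))]
```

View pics/w2.png

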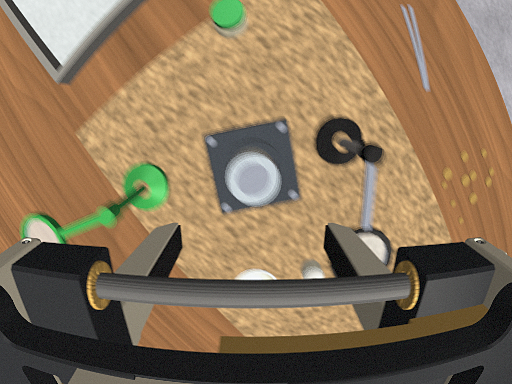

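The wrist view shows the cap top at about (253,180), free of the loupe, which is swung about 1.44 rad aside. The cap axis is at (0.518,0.112). I'll descend and grip.

apply_moves(
  delta_pos=[
    [0,0.2,3],
    [0,0,3],
    [0,0,3],
    [0,0,3],
    [0,0,2.4],
    [0,0,1.6],
    [0,0,1.4],
    [0,0,0],
  ],
  angular=[
    [0,0,0],
    [0,0,0],
    [0,0,0],
    [0,0,0],
    [0,0,0],
    [0,0,0],
    [0,0,0],
    [0,0,0],
  ],
  jaw=[1,1,1,1,1,1,1,1],
)

```text
time: 10.4
tcp_pos: [0.5175, 0.1104, 0.0582]
ee_rot: [-0.0, 0.889, 0.459, -0.001]
force: [0.2, 0.1, -0.2]
grip_width: 1.0
grip_force: 0.0
```

apply_moves(
  delta_pos=[
    [0,0,0],
    [0,0,0],
    [0,0,0],
    [0,0,0],
    [0,0,0],
    [0,0,0],
    [0,0,0],
    [0,0,0],
  ],
  angular=[
    [0,0,0],
    [0,0,0],
    [0,0,0],
    [0,0,0],
    [0,0,0],
    [0,0,0],
    [0,0,0],
    [0,0,0],
  ],
  jaw=[-1,-1,-1,-1,-1,-1,-1,-1],
)

```text
time: 11.2
tcp_pos: [0.5184, 0.1105, 0.0598]
ee_rot: [0.0, 0.889, 0.459, 0.0]
force: [-0.9, 0.1, 3.4]
grip_width: 0.588
grip_force: 30.0
```

apply_moves(
  delta_pos=[
    [0,0,0],
    [0,0,0.1],
    [0,0,0],
    [0,0,0],
    [0,0,0],
    [0,0,0],
    [0,0,0],
    [0,0,0],
  ],
  angular=[
    [0,0,0],
    [0,0,0],
    [0,0,0],
    [0,0,-0.1],
    [0,0,-0.1],
    [0,0,-0.1],
    [0,0,-0.1],
    [0,0,-0.1],
  ],
  jaw=[-1,-1,-1,-1,-1,-1,-1,-1],
)

```text
time: 12.0
tcp_pos: [0.5181, 0.1105, 0.0584]
ee_rot: [-0.0, 0.746, 0.666, -0.0]
force: [-0.8, 0.1, -1.8]
grip_width: 0.59
grip_force: 30.0
```

apply_moves(
  delta_pos=[
    [0,0,0.1],
    [0,0,0.1],
    [0,0,0],
    [0,0,0],
    [0,0,0],
    [0,0,0],
    [0,0,0],
    [0,0,0],
  ],
  angular=[
    [0,0,0],
    [0,0,0],
    [0,0,0],
    [0,0,0],
    [0,0,0],
    [0,0,0],
    [0,0,0],
    [0,0,0],
  ],
  jaw=[-1,-1,-1,-1,-1,-1,-1,-1],
)

```text
time: 12.8
tcp_pos: [0.5183, 0.1105, 0.0567]
ee_rot: [0.0, 0.748, 0.664, 0.0]
force: [-0.5, 0.3, -2.7]
grip_width: 0.59
grip_force: 30.0
```

apply_moves(
  delta_pos=[
    [0,0,0.1],
    [0,0,0.1],
    [0,0,0],
    [0,0,0],
    [0,0,0],
    [0,0,0],
    [0,0,0],
    [0,0,0],
  ],
  angular=[
    [0,0,0],
    [0,0,0],
    [0,0,0],
    [0,0,0],
    [0,0,0],
    [0,0,0],
    [0,0,0],
    [0,0,0],
  ],
  jaw=[-1,-1,-1,-1,-1,-1,-1,-1],
)

```text
time: 13.6
tcp_pos: [0.5183, 0.1105, 0.0546]
ee_rot: [-0.0, 0.748, 0.664, 0.0]
force: [-0.8, 0.2, -2.2]
grip_width: 0.59
grip_force: 30.0
```

apply_moves(
  delta_pos=[
    [0,0,0.1],
    [0,0,0.1],
    [0,0,0],
    [0,0,0],
    [0,0,0],
    [0,0,0],
    [0,0,0],
    [0,0,0],
  ],
  angular=[
    [0,0,0],
    [0,0,0],
    [0,0,0],
    [0,0,0],
    [0,0,0],
    [0,0,0],
    [0,0,0],
    [0,0,0],
  ],
  jaw=[-1,-1,-1,-1,-1,-1,-1,-1],
)

```text
time: 14.4
tcp_pos: [0.5184, 0.1105, 0.0527]
ee_rot: [0.0, 0.748, 0.664, 0.0]
force: [-0.5, -0.2, 2.7]
grip_width: 0.588
grip_force: 30.0
```

The cap dropped over the pins and is now touching the spring. I'll push it home.

apply_moves(
  delta_pos=[
    [0,0,0.1],
    [0,0,0.1],
    [0,0,0.1],
    [0,0,0.1],
    [0,0,0],
    [0,0,0],
    [0,0,0],
    [0,0,0],
  ],
  angular=[
    [0,0,0],
    [0,0,0],
    [0,0,0],
    [0,0,0],
    [0,0,0],
    [0,0,0],
    [0,0,0],
    [0,0,0],
  ],
  jaw=[-1,-1,-1,-1,-1,-1,-1,-1],
)

```text
time: 15.2
tcp_pos: [0.5184, 0.1105, 0.0487]
ee_rot: [0.0, 0.748, 0.664, 0.0]
force: [-1.0, 0.1, 5.7]
grip_width: 0.589
grip_force: 30.0
```

apply_moves(
  delta_pos=[
    [0,0,0.1],
    [0,0,0.1],
    [0,0,0],
    [0,0,0],
    [0,0,0],
    [0,0,0],
    [0,0,0],
    [0,0,0],
  ],
  angular=[
    [0,0,0],
    [0,0,0],
    [0,0,0],
    [0,0,0],
    [0,0,0],
    [0,0,0],
    [0,0,0],
    [0,0,0],
  ],
  jaw=[-1,-1,-1,-1,-1,-1,-1,-1],
)

```text
time: 16.0
tcp_pos: [0.5184, 0.1105, 0.0479]
ee_rot: [0.0, 0.748, 0.664, 0.0]
force: [-8.4, -2.6, 21.0]
grip_width: 0.593
grip_force: 30.0
```

Run:
```python
from h import *
im=bot.capture("scene"); cv2.imwrite("pics/s3.png",im[:,:,::-1])
for q,z in dict(jar=0,dish=0,bottle=0,loupe_knob=.166).items():
    print(q,[(round(d["conf"],2),atz("scene",d["xy"],z).round(3)) for d in bot.pinpoint(q,"scene")[:3]])
s=bot.observe(); print(s["time"],s["tcp_pos"],s["force"],s["grip_force"])
```

```text
jar [(0.97, array([0.607, 0.286, 0.   ]))]
dish [(0.46, array([ 0.422, -0.043,  0.   ]))]
bottle [(0.73, array([0.461, 0.043, 0.   ]))]
loupe_knob [(0.81, array([ 0.522, -0.179,  0.166])), (0.69, array([0.219, 0.218, 0.166])), (0.56, array([ 0.555, -0.05 ,  0.166]))]
16.25 [0.51843936 0.11051132 0.04787163] [-7.78972355 -0.77012399 21.52973686] 30.00481682829559
```

View pics/s3.png

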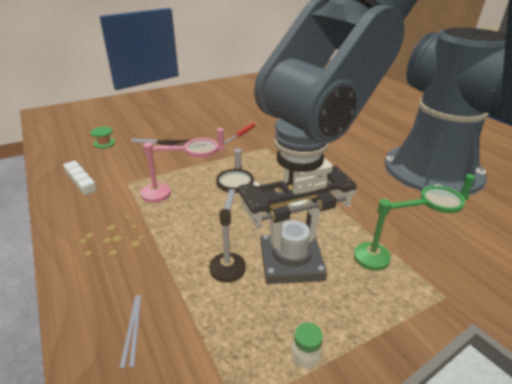

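The scene view shows the cap gripped and sunk into the rim at (293,238). The loupe is swung aside with its lens at (235,180), and the jar and dish are where they were. The bottle is hidden behind the gripper, and the arm never went near its height. I'll hand in.

```bash
python3 -c "
from rig import bot
print(bot.finish_job())"
```

```text
the job is handed in; nothing more can be done
None
```

I handed the job in at about 16 s, with the loupe about 1.4 rad aside and the cap turned onto its pins and held fully home with 30 N of grip; no verdict came back, and the bottle was hidden behind the gripper in my last picture.

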